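# Sort the torch spares, find the thread hand of its tail cap, hold the cap off

### The arm

A 6-joint arm with a two-finger parallel gripper is mounted at the origin on the work surface. World frame = base frame: x ahead of the robot, y to its left, z up, the work surface at z = 0. Lengths are in m, angles in rad, forces in N, time in s.
With the tool pointing down it reaches from about 0.375 to 0.9 m from the base axis. Payload 3.1 kg.
Tool frame: the origin (TCP) lies at the very end of the fingers, on their centre line; the grasp point (between the pads) lies 19 mm behind it; z points along the fingers, y is the direction in which the jaws open and shut (so a half turn about z gives the same grasp; the last joint's range is limited). The gripper opens to 85 mm and grips with 20 to 120 N. Pads are 22 mm wide; open, the fingers measure 114 mm over their backs; the gripper's body (76 mm by 85 mm) begins 54 mm behind the grasp point. The pads swing forward as they close: fully open they stand 13 mm farther back than shut.
Start: joints at [-1.444, 0.527, 1.433, -0, 1.181, -0.178], TCP at [0.188, -0.596, 0.231] pointing down, gripper open.
Joint ranges: [-3.08, 3.08], [-0.75, 2.2], [0.22, 2.44], [-1.43, 4.57], [0, 2.65], [-2.85, 2.85]. Speed limits (rad/s): [2.79, 2.79, 3.14, 3.14, 3.14, 3.14].

### API

Orientations are given as a unit quaternion [x, y, z, w].
In Python, from station import manip, snapshot, camera_info gives the robot as it stands. The module is installed in compiled form; this text tells all that it offers.
- The arm moves only by the shell command python3 -m crank 'ROWS' [FORCE]. ROWS is JSON, a list of rows, each a list of 5 numbers: the shift along the tool's x, y, z scaled (see below), then the turn about the tool's z scaled (see below), then the closure, from -1 (fully open) to 1 (shut), so that 0 is half open. A call has 1 to 8 rows; each row shifts and turns the commanded pose from where the row before left it, along the tool's axes as they then stand; what a row does not reach is not made up. The controller multiplies each number of a shift by 0.04 m and each number of a turn by 8 degrees. A row lasts 1/10 s, in which the tool goes at most 50 mm and 8.59 degrees, less where a joint would pass 70% of its speed; a pose out of reach is approached as far as the arm can. A call with a number of a shift or a turn outside -1 to 1 is refused whole. A call with a gripper value outside its range is refused whole. The fingers move at their own pace and stop on an object; FORCE is the grip in N (left out, the last holds). Time passes only in rows, so rows that do not move let the fingers close. It gives the time, the measured TCP pose, the force and the opening at its end, in the units of the state.
- manip.sense(): the state, without advancing time (a new reading comes with each control period).
- snapshot(name): name is "side" or "top"; returns (picture, depth): 480x640x3 uint8, red, green, blue; 480x640 float32, m along the optical axis (not along the pixel's ray), 0 where there is no reading.
- camera_info(name): a dict with "intrinsics" (3x3 intrinsics, pixels), "k1" (the pictures are not rectified: a ray, as slopes to the right and down, at radius r is drawn at 1 + k1 r^2 times it, then the intrinsics apply), "R" (3x3) and "t" (3): a world point X has camera coordinates R X + t. Camera axes: x right, y down, z forward; pixel columns grow to the right and rows downward; lengths in m; the calibration is good to about 2 mm. A picture is of the moment at which its call begins. camera_info takes no time and is no camera call.
- manip.sign_off(): hands the job in, once; it reports no verdict.
The state is a dict: "t": time; "q": joint angles; "qd": joint speeds; "tau": joint torques, N m; "tcp_pos": TCP position; "tool_rot": TCP orientation; "force": force on the tool from outside, world axes, zero at the start; "ft_torque": the same for the moment, N m; "finger_gap": opening from 0.0 (shut) to 1.0 (fully open).
Only numpy, scipy, OpenCV 4.12 (cv2) and the standard library are available. Lean on these libraries where they do the work, as an engineer would, in place of code of your own. Each camera call takes 0.05 s, during which the arm holds its last target. There are 200 camera calls.

### The job

Get the torch ready for new cells: first sort its loose spares, both battery cells into the square tray and the small reflector bulb into the long tray. Then unscrew the torch's tail cap - nobody remembers whether its short thread is left- or right-handed, so try it both ways - and lift the cap off. Finish still holding the cap in the gripper, about 8 cm straight up above the torch's open end, touching nothing else, and leave the bell, the tape roll, the pencil and the stopwatch where they are.

Things in the scene. Friction and masses are not known exactly. Their poses are not given: they have to be found in the camera images.
- torch: Black steel flashlight fixed upright, tail end up, in a heavy round desk socket (104 mm across, 12 mm thick at its edge). Origin: centre of the underside, on the work surface, on the torch's vertical axis; z up. Tube 47 mm across, rim 105 mm above the surface; a 58 mm collar surrounds the tube from 87 to 100 mm height.
- cap: The torch's round knurled steel tail cap, 48 mm across, 40 mm tall, 90 g; grip it round its side. A bar 30 x 6 x 4 mm on its top lies along its x axis, at the start along the torch's x axis. Origin: centre of its underside, which rests on the torch's rim; z up. Below it a stub with two lugs, 37 mm over all, reaches 15 mm down into the tube.
- cell_a: Battery cell standing upright, plain grey cylinder with steel ends, 34 mm across, 60 mm tall, 120 g. Origin: centre of its underside.
- cell_b: The other battery cell, same as cell_a.
- cell_a_center (a point): Middle of cell_a, on its axis, 30 mm above its underside.
- cell_b_center (a point): Middle of cell_b, on its axis, 30 mm above its underside.
- bulb: Spare reflector bulb of bare aluminium standing on its wide face: 42 mm across at the bottom, narrowing to a round neck 20 mm across from 24 to 48 mm height, with a 4 mm contact on top; 50 g. Origin: centre of its underside.
- bulb_center (a point): Point on the bulb's axis 20 mm above its underside.
- square_tray: Square plywood tray, 130 x 130 mm, 38 mm high, walls and floor 5 mm thick, open on top, fixed to the desk. Origin: centre of its underside; x and y along its sides.
- long_tray: Long plywood tray, 80 mm (x) by 170 mm (y), 38 mm high, walls and floor 5 mm thick, open on top, fixed to the desk. Origin: centre of its underside.
- bell: Brass handbell with a dark wooden handle, 72 mm across, 116 mm tall, standing; bystander.
- tape_roll: Roll of grey tape lying flat, 84 mm across, 24 mm high; bystander.
- pencil: Flat carpenter's pencil, 165 mm long, 14 mm wide, 7 mm thick, along its x axis; bystander.
- stopwatch: Steel stopwatch lying flat, 56 mm across, 14 mm thick; bystander.
- torch_mouth (a point): Centre of the torch's rim. The short thread is left- or right-handed (varies, not visible). The wrong way the cap stops dead after about 6 degrees; the loosening way it turns easily, without rising, to a stop at about 72 degrees. From about 50 degrees on it lifts straight off; before that a pull raises it only 1.5 mm.
Mind the look-alikes: they are no part of the job. Leave any purple or red look-alike of the cap alone. What is shaped like the long_tray but black is not meant.

How it is judged:
On the way, in this order (a step that is already met when the one before it is completed fails the run):
1. both cells lie or stand in the square tray and the bulb in the long tray, let go (x of cell_a_center in the frame of square_tray between -0.058 and 0.058 m and y of cell_a_center in the frame of square_tray between -0.058 and 0.058 m and z of each of cell_a_center, cell_b_center in the frame of square_tray below 0.045 m and contact force between each of cell_a, cell_b, bulb and the fingers below 0.05 N and linear speed of each of cell_a, cell_b, bulb below 0.03 m/s and x of cell_b_center in the frame of square_tray between -0.058 and 0.058 m and y of cell_b_center in the frame of square_tray between -0.058 and 0.058 m and x of bulb_center in the frame of long_tray between -0.034 and 0.034 m and y of bulb_center in the frame of long_tray between -0.078 and 0.078 m and z of bulb_center in the frame of long_tray below 0.045 m), for 0.2 s.
2. the cap is turned at least 40 degrees on its seat (angle between the x axis of cap and the x axis of torch, either way round above 0.7 rad and z of cap in the frame of torch below 0.112 m), for 0.05 s.
At the end, for the whole second after the job is handed in: The cap is held still by the fingers (over 1 N), its underside 50 to 130 mm above the torch's rim and within 40 mm of the torch's axis sideways, not touching the torch; both cells are at rest inside the square tray and the bulb inside the long tray, released (all of step 1 and z of cap in the frame of torch between 0.155 and 0.235 m and horizontal distance between cap and torch below 0.04 m and contact force between the fingers and cap above 1 N and contact force between cap and torch below 0.05 N and linear speed of cap below 0.03 m/s); the arm keeps its last pose, push and grip.
It fails at once if the bell, tape roll, pencil or stopwatch is shifted by more than 30 mm (distance of any of bell, tape_roll, pencil, stopwatch from where it was at the start of the episode above 0.03 m).
It also fails if it takes over 72 s, if anything falls off the work surface, if the arm or the gripper's body presses on something with over 40 N, if the wrist force passes 120 N, or if a joint passes its speed limit or range.

## Working session

There is one attempt and no reset: what is moved stays moved. The work goes in short steps, Python scripts to look and compute and a shell command to move; the robot and the scene stay as the last step left them, time stands still between calls to the robot, and variables do not carry over. Pictures are saved under pics/ and viewed, on a budget of 10 in all, crops included, one or two more only if the job needs it, and the job is handed in when it is done.

```bash
mkdir -p pics
python3 - <<'E'
from station import manip, snapshot, camera_info
import cv2, numpy as np
for n in ("top","side"):
    im,d=snapshot(n); np.savez(f"{n}.npz",im=im,d=d)
    cv2.imwrite(f"pics/{n}1.png",im[:,:,::-1]); c=camera_info(n); print(n,c)
print(manip.sense())
E
```

```text
top {'intrinsics': array([[454.75097741,   0.        , 317.89082679],
       [  0.        , 454.75097741, 233.30571269],
       [  0.        ,   0.        ,   1.        ]]), 'k1': -0.10292987953516285, 'R': array([[-6.82736076e-03, -9.99976650e-01,  2.92721274e-04],
       [-9.89902187e-01,  6.71712894e-03, -1.41592868e-01],
       [ 1.41587596e-01, -1.25647102e-03, -9.89924934e-01]]), 't': array([-0.01452395,  0.50570946,  1.28103705])}
side {'intrinsics': array([[585.1024574 ,   0.        , 319.28622423],
       [  0.        , 585.1024574 , 236.68931482],
       [  0.        ,   0.        ,   1.        ]]), 'k1': -0.041187915705813045, 'R': array([[-0.99905702, -0.03856417, -0.01994675],
       [-0.00898262,  0.63306924, -0.77404306],
       [ 0.042478  , -0.77313398, -0.63281868]]), 't': array([0.4972057 , 0.1087677 , 1.30300412])}
{'t': 0.1, 'q': array([-1.44447731e+00,  5.28370473e-01,  1.43378367e+00, -2.03373122e-05,
        1.18139976e+00, -1.78501035e-01]), 'qd': array([ 0.00114182, -0.00033867, -0.00305722, -0.00072086, -0.00190149,
        0.00137781]), 'tau': array([ 1.03823547e-04, -4.43304205e+01, -1.78585911e+01, -3.36399553e-04,
        3.86817061e-03,  4.05991912e-06]), 'tcp_pos': array([ 0.187515  , -0.59552737,  0.23043013]), 'tool_rot': array([ 9.88406994e-01,  1.51824411e-01,  1.61821978e-05, -9.80537570e-04]), 'force': array([-0.01223216,  0.13999051,  0.60721479]), 'ft_torque': array([-0.01901577,  0.04483379, -0.01655451]), 'finger_gap': 1.002712504206887}
```

View pics/top1.png

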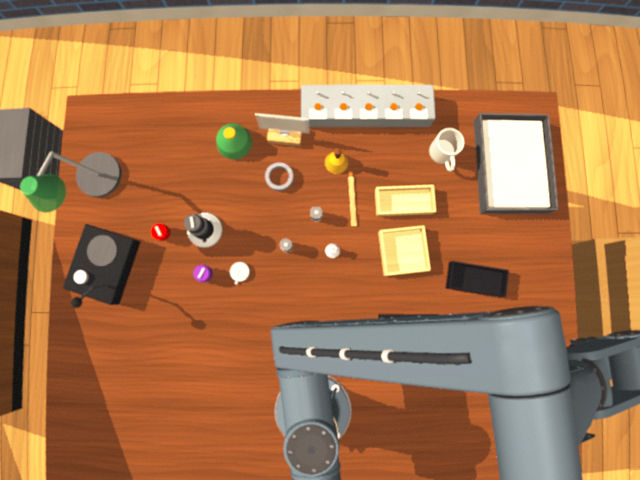

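View pics/side1.png

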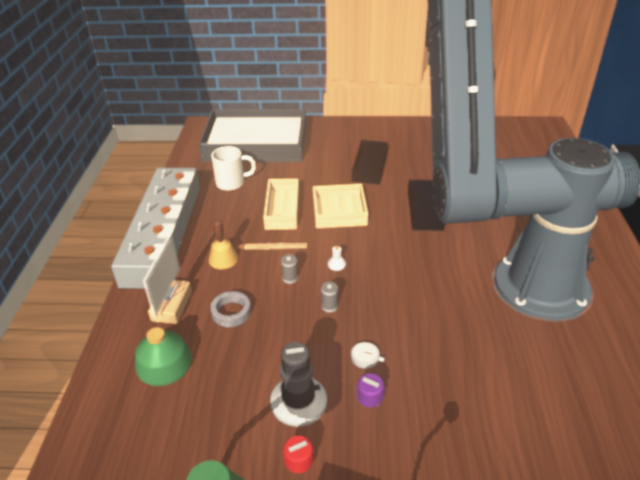

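The top view shows:
- **Targets:** cells at (316,213) and (286,245), bulb (332,251), square tray (404,251), long tray (405,201), and torch with the black/grey cap (~(200,227)).
- **Look-alikes:** purple cap (203,273), red cap (160,232), black tray (477,279).
- **Bystanders:** bell (337,162), tape (279,177), pencil (352,200), stopwatch (240,272).

My choices follow the colours in the description. Next I measure positions and check them in one crop.

```bash
cat > h.py <<'E'
import numpy as np, cv2
from station import manip, snapshot, camera_info
def cloud(n,d):
    c=camera_info(n);K=c["intrinsics"];v,u=np.mgrid[:480,:640]
    p=np.stack([u.ravel(),v.ravel()],1).astype(np.float64)[:,None]
    r=cv2.undistortPoints(p,K,np.array([c["k1"],0,0,0,0.]))[:,0]
    z=d.ravel().astype(float); X=np.c_[r*z[:,None],z]
    W=(X-c["t"])@c["R"]; W[z==0]=np.nan
    return W.reshape(480,640,3)
def clouds(new=True):
    out={}
    for n in("top","side"):
        if new: im,d=snapshot(n); np.savez(n+".npz",im=im,d=d)
        f=np.load(n+".npz"); out[n]=(f["im"],cloud(n,f["d"]))
    return out
def proj(n,X):
    c=camera_info(n);return cv2.projectPoints(np.atleast_2d(np.array(X,float)),cv2.Rodrigues(c["R"])[0],c["t"],c["intrinsics"],np.array([c["k1"],0,0,0,0.]))[0][:,0]
def yaw(): # tool axes in world
    from scipy.spatial.transform import Rotation as R
    return R.from_quat(manip.sense()["tool_rot"]).as_matrix()
def near(C,xy,r,z0,z1):
    o={}
    for n,(im,W) in C.items():
        m=(np.hypot(W[...,0]-xy[0],W[...,1]-xy[1])<r)&(W[...,2]>z0)&(W[...,2]<z1)
        o[n]=W[m]
    return o
E
python3 - <<'E'
from h import *
C=clouds(False); W=C["top"][1]
L=dict(torch=(196,224),purple=(203,273),red=(160,232),cellA=(316,210),cellB=(286,243),bulb=(332,249),watch=(240,272),sq=(404,251),lng=(405,201),black=(477,279),bell=(337,158),pencil=(352,200),tape=(279,166))
for k,(u,v) in L.items(): 
    p=W[v,u]; print(k,p.round(3))
    N=near(C,p[:2],.06,.02,.3) if k not in("sq","lng","black") else near(C,p[:2],.1,.03,.05)
    for n,q in N.items():
        if len(q)<5: continue
        zt=np.percentile(q[:,2],98); t=q[q[:,2]>zt-.006]
        print("   ",n,len(q),"zmax %.3f"%zt,"top mid",((t.max(0)+t.min(0))/2).round(3),"mean",t.mean(0).round(3),"ext",np.ptp(t,0).round(3), cv2.minAreaRect((q[:,:2]).astype(np.float32)))
im=C["top"][0][130:300,140:460]; im2=C["side"][0][180:480,200:420]
a=cv2.resize(im,None,fx=2.4,fy=2.4,interpolation=cv2.INTER_CUBIC)
cv2.imwrite("pics/crop.png",a[:,:,::-1])
E
```

```text
torch [0.518 0.309 0.144]
    top 658 zmax 0.150 top mid [0.522 0.319 0.149] mean [0.522 0.32  0.146] ext [0.041 0.045 0.011] ((0.5180363059043884, 0.31135496497154236), (0.07200825959444046, 0.08416230976581573), 59.42868423461914)
    side 2316 zmax 0.149 top mid [0.523 0.322 0.148] mean [0.523 0.322 0.146] ext [0.044 0.047 0.01 ] ((0.5209052562713623, 0.3307268023490906), (0.0849047526717186, 0.06670066714286804), 9.007619857788086)
purple [0.391 0.309 0.055]
    top 252 zmax 0.062 top mid [0.393 0.314 0.06 ] mean [0.392 0.317 0.059] ext [0.037 0.04  0.007] ((0.3917907178401947, 0.3152112364768982), (0.04501650854945183, 0.04801300913095474), 25.001508712768555)
    side 746 zmax 0.060 top mid [0.393 0.316 0.059] mean [0.393 0.316 0.057] ext [0.045 0.044 0.009] ((0.39166927337646484, 0.3164511024951935), (0.04899940639734268, 0.047157127410173416), 30.321510314941406)
red [0.51  0.439 0.055]
    top 257 zmax 0.060 top mid [0.511 0.443 0.059] mean [0.513 0.442 0.057] ext [0.044 0.045 0.009] ((0.5124203562736511, 0.44301894307136536), (0.046926092356443405, 0.04658089205622673), 17.
[... 3404 characters left out ...]
86.58527374267578)
    side 619 zmax 0.116 top mid [ 0.73  -0.074  0.115] mean [ 0.729 -0.073  0.114] ext [0.019 0.019 0.009] ((0.7268953919410706, -0.06871902942657471), (0.05881543830037117, 0.04712197929620743), 23.915557861328125)
pencil [ 0.61  -0.121  0.006]
tape [0.714 0.098 0.018]
    top 196 zmax 0.029 top mid [0.689 0.097 0.028] mean [0.695 0.097 0.025] ext [0.065 0.078 0.01 ] ((0.6906649470329285, 0.09705701470375061), (0.07802284508943558, 0.0694514736533165), 89.685791015625)
    side 383 zmax 0.028 top mid [0.69  0.098 0.027] mean [0.695 0.099 0.025] ext [0.071 0.087 0.009] ((0.6884480714797974, 0.09865298867225647), (0.07063396275043488, 0.08652340620756149), 9.62941837310791)
```

View pics/crop.png

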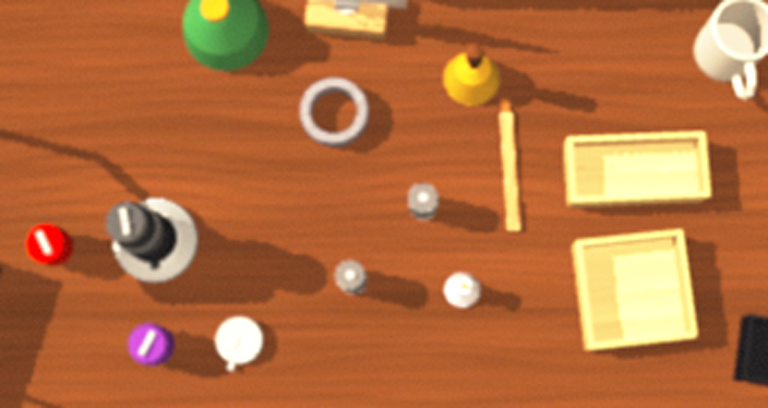

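The crop confirms the choices. Plan: bulb first with the jaws along world y, so I turn the tool about 17.5° and travel above the bulb.

```bash
cat > go.py <<'E'
import sys; from h import *
# go.py x y z yawdeg : remaining, in tool units
x,y,z,yw=map(float,sys.argv[1:5]); s=manip.sense(); R=yaw()
cy=np.degrees(np.arctan2(R[1,0],R[0,0])); turn=-((yw-cy+180)%360-180)
a=np.radians(yw); d=np.array([x,y,z])-s["tcp_pos"]
print("pos",s["tcp_pos"].round(4),"yaw %.1f"%cy,"q",s["q"].round(2),"t",s["t"],"turn units %.2f"%(turn/8),"shift units (after turn)",(np.array([d@[np.cos(a),np.sin(a),0],d@[np.sin(a),-np.cos(a),0],-d[2]])/.04).round(2))
E
python3 -m crank '[[0,0,0,1,-0.2],[0,0,0.1,1,-0.2],[0.485,-0.955,0,0.18,-0.2],[0.485,-0.955,0,0,-0.2],[0.485,-0.955,0,0,-0.2],[0.485,-0.955,0.2,0,-0.2],[0.485,-0.955,0.2,0,-0.2],[0.485,-0.955,0.2,0,-0.2]]' 40
python3 -m crank '[[0.485,-0.955,0.2,0,-0.2],[0.485,-0.955,0.2,0,-0.2],[0.485,-0.955,0.2,0,-0.2],[0.485,-0.955,0.2,0,-0.2],[0.485,-0.955,0.2,0,-0.2],[0.485,-0.955,0.2,0,-0.2],[0,0,0,0,-0.2]]'
python3 go.py 0.459 -0.0595 0.025 0
```

```text
t: 0.9
tcp_pos: [0.3033, -0.3647, 0.203]
tool_rot: [1.0, -0.0, 0.0, -0.0]
force: [0.4, 0.4, -0.6]
finger_gap: 0.602
t: 1.6
tcp_pos: [0.4192, -0.1323, 0.1543]
tool_rot: [1.0, 0.004, -0.001, -0.001]
force: [-0.6, -0.3, -0.0]
finger_gap: 0.601
pos [ 0.4192 -0.1323  0.1543] yaw 0.4 q [-0.56  0.41  1.96  0.    0.77  1.  ] t 1.6 turn units 0.05 shift units (after turn) [ 0.99 -1.82  3.23]
```

```bash
python3 -m crank '[[0.5,-0.9,0.2,0,-0.2],[0.5,-0.9,0.2,0,-0.2],[0,0,0.8,0,-0.2],[0,0,0,0,-0.2]]'
python3 go.py 0.459 -0.0595 0.025 0
```

```text
t: 2.0
tcp_pos: [0.4573, -0.0641, 0.1049]
tool_rot: [1.0, 0.001, -0.003, -0.001]
force: [0.5, 0.3, 0.1]
finger_gap: 0.601
pos [ 0.4573 -0.0641  0.1049] yaw 0.1 q [-0.38  0.53  1.94 -0.    0.67  1.19] t 2.0 turn units 0.02 shift units (after turn) [ 0.04 -0.11  2.  ]
```

```bash
python3 -m crank '[[0.04,-0.1,0.7,0,-0.2],[0,0,0.7,0,-0.2],[0,0,0.6,0,-0.2],[0,0,0,0,-0.2],[0,0,0,0,1],[0,0,0,0,1],[0,0,0,0,1],[0,0,0,0,1]]' 40
python3 go.py 0.459 -0.0595 0.025 0
```

```text
t: 2.8
tcp_pos: [0.4617, -0.0618, 0.0287]
tool_rot: [1.0, 0.0, 0.001, 0.001]
force: [0.2, -0.8, 6.1]
finger_gap: 0.208
pos [ 0.4617 -0.0618  0.0287] yaw 0.0 q [-0.37  0.69  1.98 -0.    0.47  1.2 ] t 2.8 turn units 0.00 shift units (after turn) [-0.07 -0.06  0.09]
```

```bash
python3 -m crank '[[0,0,-0.6,0,1],[0,0,-0.9,0,1],[0.5,0.8,-0.4,0,1],[0.6,0.9,0,0,1],[0.6,0.9,0,0,1],[0.6,0.9,0,0,1],[0.6,0.9,0,0,1],[0.4,0.5,0,0,1]]'
python3 -m crank '[[0,0,0,0,1]]'
python3 go.py 0.606 -0.277 0.036 0
```

```text
t: 3.6
tcp_pos: [0.5948, -0.2605, 0.1042]
tool_rot: [1.0, -0.001, 0.001, 0.001]
force: [-0.1, 1.2, -0.1]
finger_gap: 0.21
t: 3.7
tcp_pos: [0.5956, -0.261, 0.1041]
tool_rot: [1.0, -0.001, 0.002, 0.002]
force: [0.8, 0.5, -0.1]
finger_gap: 0.216
pos [ 0.5956 -0.261   0.1041] yaw -0.1 q [-0.58  0.71  1.47 -0.    0.95  0.99] t 3.7 turn units -0.01 shift units (after turn) [0.26 0.4  1.7 ]
```

```bash
python3 -m crank '[[0.26,0.4,0.5,0,1],[0,0,0.6,0,1],[0,0,0.6,0,1],[0,0,0,0,1],[0,0,0,0,0],[0,0,0,0,0],[0,0,-0.5,0,0],[0,0,-0.9,0,0]]'
python3 -m crank '[[0,0,-0.8,-1,0],[0,0,-0.3,-1,-0.2],[0,0,0,-1,-0.2],[0,0,0,-1,-0.2],[0,0,0,-1,-0.2],[0,0,0,-1,-0.2],[0,0,0,-1,-0.2],[0,0,0,-1,-0.2]]'
python3 -m crank '[[0,0,0,-1,-0.2],[0,0,0,-1,-0.2],[0,0,0,-1,-0.2],[0,0,0,-0.25,-0.2]]'
python3 - <<'E'
from h import *
C=clouds(); 
for xy in [(.606,-.277)]:
  for n,q in near(C,xy,.025,.012,.07).items(): print(n,len(q),np.round((q.max(0)+q.min(0))/2,3),q[:,2].max() if len(q) else 0)
cv2.imwrite("pics/b.png",C["top"][0][100:330,120:480,::-1])
E
python3 go.py 0.564 -0.0115 0.030 90
```

```text
t: 4.5
tcp_pos: [0.6015, -0.2717, 0.0904]
tool_rot: [1.0, 0.0, -0.002, -0.002]
force: [0.1, -0.7, -0.8]
finger_gap: 0.504
t: 5.3
tcp_pos: [0.6034, -0.273, 0.1368]
tool_rot: [0.846, 0.533, 0.0, 0.001]
force: [0.5, 0.6, 0.5]
finger_gap: 0.6
t: 5.7
tcp_pos: [0.6034, -0.273, 0.1368]
tool_rot: [0.706, 0.708, 0.0, 0.001]
force: [-0.2, 0.4, -1.0]
finger_gap: 0.6
pos [ 0.6035 -0.273   0.1367] yaw 90.0 q [-0.59  0.68  1.42  0.    1.04 -0.59] t 5.8 turn units 0.00 shift units (after turn) [ 6.54 -0.99  2.67]Traceback (most recent call last):
  File "<stdin>", line 4, in <module>
    return umr_maximum(a, axis, None, out, keepdims, initial, where)
ValueError: zero-size array to reduction operation maximum which has no identity
```

```bash
python3 -m crank '[[0.93,-0.14,0.1,0,-0.2],[0.93,-0.14,0.1,0,-0.2],[0.93,-0.14,0.1,0,-0.2],[0.93,-0.14,0.1,0,-0.2],[0.93,-0.14,0.1,0,-0.2],[0.93,-0.14,0.1,0,-0.2],[0.93,-0.14,0.1,0,-0.2],[0,0,0,0,-0.2]]'
python3 - <<'E'
from h import *
C=clouds(); 
for xy in [(.606,-.277)]:
  for n,q in near(C,xy,.028,.012,.07).items():
    if len(q): print(n,len(q),np.round((q.max(0)+q.min(0))/2,3),q[:,2].max())
cv2.imwrite("pics/b.png",np.hstack([C["top"][0][130:330,260:460,::-1],C["side"][0][130:330,200:420,::-1]]))
E
python3 go.py 0.564 -0.0115 0.030 90
```

```text
t: 6.6
tcp_pos: [0.5616, -0.0081, 0.1075]
tool_rot: [0.706, 0.709, -0.0, -0.002]
force: [-0.2, -0.7, 0.2]
finger_gap: 0.6
top 122 [ 0.598 -0.27   0.039] 0.06494696949996903
pos [ 0.5642 -0.012   0.1081] yaw 90.1 q [-0.22  0.62  1.69 -0.    0.83 -0.22] t 6.7 turn units 0.02 shift units (after turn) [ 0.01 -0.01  1.95]
```

View pics/b.png

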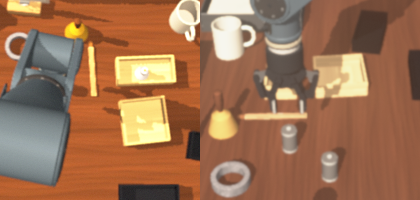

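The bulb stands in the long tray (mosaic pixel (142,72), upright). Now I grip cell A.

```bash
python3 -m crank '[[0,0,0.7,0,-0.2],[0,0,0.7,0,-0.2],[0,0,0.55,0,-0.2],[0,0,0,0,-0.2],[0,0,0,0,1],[0,0,0,0,1],[0,0,0,0,1],[0,0,0,0,1]]' 50
python3 -m crank '[[0,0,-0.6,0,1],[0,0,-0.9,0,1],[-0.7,-0.27,-0.3,0,1],[-0.9,-0.34,0,0,1],[-0.9,-0.34,0,0,1],[-0.9,-0.34,0,0,1],[-0.9,-0.34,0,0,1],[-0.9,-0.34,0,0,1]]'
python3 -m crank '[[-0.9,-0.34,0,0,1],[-0.9,-0.34,0,0,1],[0,0,0,0,1],[0,0,0,0,1]]'
python3 go.py 0.455 -0.298 0.037 90
```

```text
t: 7.5
tcp_pos: [0.5646, -0.0129, 0.0303]
tool_rot: [0.707, 0.707, 0.0, 0.001]
force: [-0.0, 0.1, -0.2]
finger_gap: 0.377
t: 8.3
tcp_pos: [0.4847, -0.2221, 0.1019]
tool_rot: [0.707, 0.707, 0.0, 0.0]
force: [1.0, 0.6, -2.0]
finger_gap: 0.386
t: 8.7
tcp_pos: [0.4577, -0.2935, 0.1016]
tool_rot: [0.708, 0.706, 0.0, 0.0]
force: [-0.8, 0.1, -1.5]
finger_gap: 0.377
pos [ 0.4577 -0.2935  0.1016] yaw 89.9 q [-0.78  0.61  1.75  0.    0.78 -0.77] t 8.7 turn units -0.01 shift units (after turn) [-0.11 -0.07  1.62]
```

```bash
python3 -m crank '[[-0.11,-0.07,0.6,0,1],[0,0,0.6,0,1],[0,0,0.41,0,1],[0,0,0,0,1],[0,0,0,0,-0.2],[0,0,0,0,-0.2],[0,0,-0.3,0,-0.2],[0,0,-0.8,0,-0.2]]'
python3 -m crank '[[0,0,-0.7,0,-0.2],[0.9,0.04,0,0,-0.2],[0.95,0.04,0,0,-0.2],[0.95,0.04,0,0,-0.2],[0.95,0.04,0,0,-0.2],[0.95,0.04,0,0,-0.2],[0.95,0.04,0,0,-0.2],[0.95,0.04,0,0,-0.2]]'
python3 -m crank '[[0.95,0.04,0,0,-0.2],[0.9,0.04,0,0,-0.2],[0.7,0.04,0,0,-0.2],[0,0,0,0,-0.2],[0,0,0,0,-0.2]]'
python3 - <<'E'
from h import *
C=clouds(); 
for xy in [(.606,-.277),(.455,-.298)]:
  for n,q in near(C,xy,.025,.015,.09).items():
    if len(q): print(n,len(q),np.round((q.max(0)+q.min(0))/2,3),q[:,2].max())
E
python3 go.py 0.4725 0.0745 0.030 90
```

```text
t: 9.5
tcp_pos: [0.4542, -0.2958, 0.0805]
tool_rot: [0.707, 0.707, 0.0, -0.002]
force: [-0.2, -0.1, -0.1]
finger_gap: 0.6
t: 10.3
tcp_pos: [0.4668, -0.0319, 0.1104]
tool_rot: [0.707, 0.707, 0.001, 0.001]
force: [0.9, -0.0, -0.4]
finger_gap: 0.6
t: 10.8
tcp_pos: [0.4715, 0.0692, 0.11]
tool_rot: [0.706, 0.708, 0.001, 0.001]
force: [0.7, 0.4, -0.6]
finger_gap: 0.598
top 103 [ 0.599 -0.271  0.037] 0.05951766500912036
side 167 [ 0.6   -0.267  0.038] 0.06184134590190045
top 151 [ 0.453 -0.293  0.044] 0.07094679831864203
pos [0.4715 0.0681 0.1096] yaw 90.0 q [-0.09  0.53  1.91 -0.    0.69 -0.09] t 10.9 turn units -0.00 shift units (after turn) [0.16 0.02 1.99]
```

```bash
python3 -m crank '[[0.16,0.02,0.7,0,-0.2],[0,0,0.7,0,-0.2],[0,0,0.59,0,-0.2],[0,0,0,0,-0.2],[0,0,0,0,1],[0,0,0,0,1],[0,0,0,0,1],[0,0,0,0,1]]' 50
python3 -m crank '[[0,0,-0.6,0,1],[0,0,-0.9,0,1],[-0.8,-0.05,-0.4,0,1],[-0.9,-0.05,0,0,1],[-0.9,-0.05,0,0,1],[-0.9,-0.05,0,0,1],[-0.9,-0.05,0,0,1],[-0.9,-0.05,0,0,1]]'
python3 -m crank '[[-0.9,-0.05,0,0,1],[-0.9,-0.05,0,0,1],[-0.6,0,0,0,1],[0,0,0,0,1],[0,0,0,0,1]]'
python3 go.py 0.455 -0.237 0.037 90
```

```text
t: 11.7
tcp_pos: [0.4725, 0.0751, 0.0302]
tool_rot: [0.707, 0.707, 0.001, 0.001]
force: [-0.2, 0.2, -1.3]
finger_gap: 0.38
t: 12.5
tcp_pos: [0.4598, -0.1381, 0.1059]
tool_rot: [0.707, 0.707, 0.0, 0.0]
force: [0.0, -0.8, -1.7]
finger_gap: 0.382
t: 13.0
tcp_pos: [0.4556, -0.2326, 0.1055]
tool_rot: [0.707, 0.707, 0.0, -0.0]
force: [-1.4, 0.3, -1.1]
finger_gap: 0.381
pos [ 0.4556 -0.2326  0.1055] yaw 90.0 q [-0.69  0.57  1.83  0.    0.74 -0.69] t 13.0 turn units -0.01 shift units (after turn) [-0.11 -0.01  1.71]
```

```bash
python3 -m crank '[[-0.11,-0.01,0.6,0,1],[0,0,0.6,0,1],[0,0,0.5,0,1],[0,0,0,0,1],[0,0,0,0,-0.2],[0,0,0,0,-0.2],[0,0,-0.3,0,-0.2],[0,0,-0.9,0,-0.2]]'
python3 -m crank '[[0,0,-0.9,0,-0.6],[0.6,0.08,-0.9,0,-0.6],[0.9,0.11,-0.6,0,-0.6],[0.95,0.11,-0.4,0,-0.6],[0.95,0.11,0,0,-0.6],[0.95,0.11,0,0,-0.6],[0.95,0.11,0,0,-0.6],[0.95,0.11,0,0,-0.6]]'
python3 - <<'E'
from h import *
C=clouds(); 
for xy in [(.606,-.277),(.455,-.298),(.455,-.237)]:
  for n,q in near(C,xy,.025,.015,.09).items():
    if len(q): print(n,len(q),np.round((q.max(0)+q.min(0))/2,3),q[:,2].max())
cv2.imwrite("pics/c.png",np.hstack([C["top"][0][130:330,180:460,::-1],C["side"][0][130:330,200:420,::-1]]))
E
python3 go.py 0.5225 0.321 0.19 90
```

```text
t: 13.8
tcp_pos: [0.4543, -0.2359, 0.0849]
tool_rot: [0.707, 0.707, -0.0, -0.003]
force: [0.5, -0.4, -0.1]
finger_gap: 0.601
t: 14.6
tcp_pos: [0.4851, 0.0144, 0.1992]
tool_rot: [0.707, 0.707, 0.001, 0.001]
force: [-0.3, 0.5, 0.2]
finger_gap: 0.799
top 100 [ 0.599 -0.271  0.036] 0.05793093586615032
side 162 [ 0.6   -0.266  0.038] 0.061201490988281676
top 150 [ 0.453 -0.293  0.043] 0.07009384844751619
side 25 [ 0.454 -0.295  0.052] 0.06664163803104123
top 144 [ 0.453 -0.234  0.042] 0.06943725014564582
side 124 [ 0.462 -0.231  0.047] 0.0691492250088469
pos [0.4847 0.0168 0.199 ] yaw 90.3 q [-0.2   0.39  1.81  0.    0.94 -0.2 ] t 14.7 turn units 0.04 shift units (after turn) [7.6  0.95 0.22]
```

View pics/c.png

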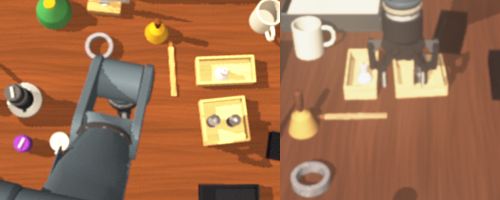

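Both cells stand in the square tray (212,120)/(235,121) and the bulb in the long tray (222,72). Now to the cap.

```bash
python3 -m crank '[[0.95,0.12,0,0,-0.6],[0.95,0.12,0,0,-0.6],[0.95,0.12,0,0,-0.6],[0.95,0.12,0,0,-0.6],[0.95,0.12,0,0,-0.6],[0.95,0.12,0,0,-0.6],[0.95,0.12,0,0,-0.6],[0.8,0.1,0,0,-0.6]]'
python3 -m crank '[[0,0,0,0,-0.6],[0,0,0,0,-0.6]]'
python3 go.py 0.5225 0.321 0.112 90
```

```text
t: 15.5
tcp_pos: [0.5231, 0.3121, 0.1989]
tool_rot: [0.707, 0.707, 0.001, 0.001]
force: [0.8, 0.2, 0.2]
finger_gap: 0.803
t: 15.7
tcp_pos: [0.5226, 0.3105, 0.1982]
tool_rot: [0.707, 0.708, 0.0, 0.0]
force: [-0.9, -0.3, -0.2]
finger_gap: 0.801
pos [0.5226 0.3105 0.1982] yaw 90.1 q [ 0.35  0.54  1.51 -0.    1.09  0.35] t 15.7 turn units 0.01 shift units (after turn) [ 0.26 -0.    2.16]
```

```bash
python3 -m crank '[[0.26,0,0.6,0,-0.6],[0,0,0.6,0,-0.6],[0,0,0.5,0,-0.6],[0,0,0.42,0,-0.6],[0,0,0,0,-0.6]]' 60
python3 go.py 0.5225 0.321 0.112 90
python3 -m crank '[[0,0,0,0,1],[0,0,0,0,1],[0,0,0,0,1],[0,0,0,0,1],[0,0,0,0,1]]'
python3 go.py 0.5225 0.321 0.112 90; python3 -c "
from h import *
print(manip.sense()['ft_torque'])"
```

```text
t: 16.2
tcp_pos: [0.521, 0.3185, 0.1107]
tool_rot: [0.708, 0.707, -0.003, -0.001]
force: [-0.6, -0.5, -0.7]
finger_gap: 0.797
pos [0.521  0.3185 0.1107] yaw 89.9 q [ 0.37  0.66  1.57 -0.    0.92  0.37] t 16.2 turn units -0.01 shift units (after turn) [ 0.06  0.04 -0.03]
t: 16.7
tcp_pos: [0.5237, 0.3211, 0.1141]
tool_rot: [0.707, 0.707, 0.001, 0.001]
force: [-0.1, -2.5, 6.3]
finger_gap: 0.542
pos [0.5237 0.3211 0.1141] yaw 90.0 q [ 0.37  0.66  1.56 -0.    0.92  0.37] t 16.7 turn units 0.00 shift units (after turn) [-0.   -0.03  0.05]
[-0.35700753  0.01891577 -0.02028014]
```

Gap 0.542 × 85 = 46 mm, so the cap is gripped. Test-turn one way.

```bash
python3 -m crank '[[0,0,0,0.6,1],[0,0,0,0.6,1],[0,0,0,0,1]]'
python3 go.py 0.5225 0.321 0.112 90; python3 -c "
from h import *
print(manip.sense()['ft_torque'])"
```

```text
t: 17.0
tcp_pos: [0.5236, 0.3216, 0.1141]
tool_rot: [0.764, 0.645, 0.001, 0.001]
force: [-0.3, 0.3, 5.7]
finger_gap: 0.542
pos [0.5236 0.3216 0.1141] yaw 80.4 q [ 0.37  0.66  1.56 -0.    0.92  0.54] t 17.0 turn units -1.21 shift units (after turn) [-0.02 -0.03  0.05]
[-0.18016075  0.13045948 -0.10700536]
```

The torque stays low past 6°, so this is the loosening way. I continue to about 66°.

```bash
python3 -m crank '[[0,0,0,1,1],[0,0,0,1,1],[0,0,0,1,1],[0,0,0,1,1],[0,0,0,1,1],[0,0,0,1,1],[0,0,0,1,1],[0,0,0,0,1]]'
python3 go.py 0.5225 0.321 0.112 90
python3 - <<'E'
from h import *
print(manip.sense()['ft_torque'])
C=clouds()
r=C["side"][0][320:420,240:340]
cv2.imwrite("pics/d.png",np.hstack([cv2.resize(C[n][0][a:a+80,b:b+100],None,fx=4,fy=4)[:,:,::-1] for n,a,b in(("top",185,150),("side",330,245))]))
E
```

```text
t: 17.8
tcp_pos: [0.5237, 0.3203, 0.1141]
tool_rot: [0.978, 0.211, 0.001, 0.001]
force: [0.6, -3.8, 7.0]
finger_gap: 0.544
pos [0.5237 0.3203 0.1141] yaw 24.3 q [ 0.37  0.66  1.56 -0.    0.92  1.52] t 17.8 turn units -8.21 shift units (after turn) [ 0.02 -0.03  0.05]
[-0.73718917 -0.08796744 -0.06537473]
```

View pics/d.png

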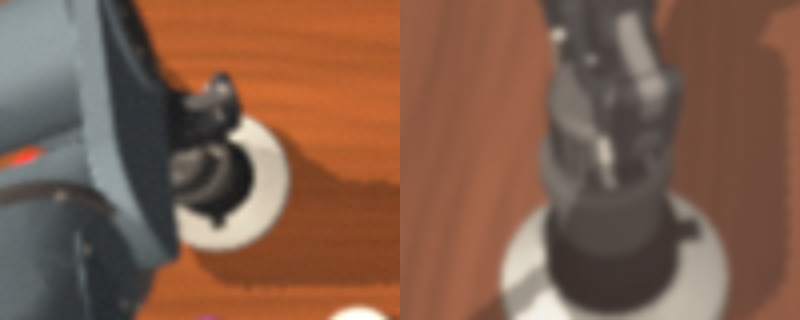

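Fingers are around the cap on its seat (right panel, ~(610,130)), and it has turned 65.7° at negligible torque. Gentle lift first.

```bash
python3 -m crank '[[0,0,-0.1,0,1],[0,0,-0.1,0,1],[0,0,0,0,1]]'; python3 go.py 0.5235 0.3205 0.194 24.3
```

```text
t: 18.2
tcp_pos: [0.5234, 0.3202, 0.1209]
tool_rot: [0.977, 0.212, 0.0, 0.001]
force: [1.4, -5.5, 0.4]
finger_gap: 0.538
pos [0.5234 0.3202 0.1209] yaw 24.5 q [ 0.37  0.65  1.56 -0.    0.93  1.51] t 18.2 turn units 0.02 shift units (after turn) [ 0.01 -0.   -1.83]
```

```bash
python3 -m crank '[[0,0,-0.4,0,1],[0,0,-0.5,0,1],[0,0,-0.5,0,1],[0,0,-0.43,0,1],[0,0,0,0,1],[0,0,0,0,1],[0,0,0,0,1]]'; python3 go.py 0.5235 0.3205 0.194 24.3
python3 - <<'E'
from h import *
C=clouds()
for n,q in near(C,(.5225,.321),.024,.06,.30).items():
    print(n,np.histogram(q[:,2],bins=np.arange(.06,.3,.01)))
cv2.imwrite("pics/e.png",np.hstack([cv2.resize(C[n][0][a:a+100,b:b+100],None,fx=4,fy=4)[:,:,::-1] for n,a,b in(("top",175,150),("side",320,245))]))
E
```

```text
t: 18.9
tcp_pos: [0.5216, 0.3211, 0.1924]
tool_rot: [0.977, 0.212, -0.001, 0.0]
force: [0.4, 0.9, -0.3]
finger_gap: 0.545
pos [0.5216 0.3211 0.1924] yaw 24.4 q [0.37 0.56 1.5  0.   1.09 1.51] t 18.9 turn units 0.02 shift units (after turn) [ 0.04  0.03 -0.04]
top (array([20,  5,  3, 16, 61,  1,  0,  0,  0,  0,  0,  0,  3,  7,  5, 13, 52,
        0,  0,  0,  1,  1,  0]), array([0.06, 0.07, 0.08, 0.09, 0.1 , 0.11, 0.12, 0.13, 0.14, 0.15, 0.16,
       0.17, 0.18, 0.19, 0.2 , 0.21, 0.22, 0.23, 0.24, 0.25, 0.26, 0.27,
       0.28, 0.29]))
side (array([134, 116,  41,  95, 294,   0,   0,   0,   0,   0,   1,  13,  28,
        49,  48,  51, 164,   4,   0,   4,  30,  18,  18]), array([0.06, 0.07, 0.08, 0.09, 0.1 , 0.11, 0.12, 0.13, 0.14, 0.15, 0.16,
       0.17, 0.18, 0.19, 0.2 , 0.21, 0.22, 0.23, 0.24, 0.25, 0.26, 0.27,
       0.28, 0.29]))
```

View pics/e.png

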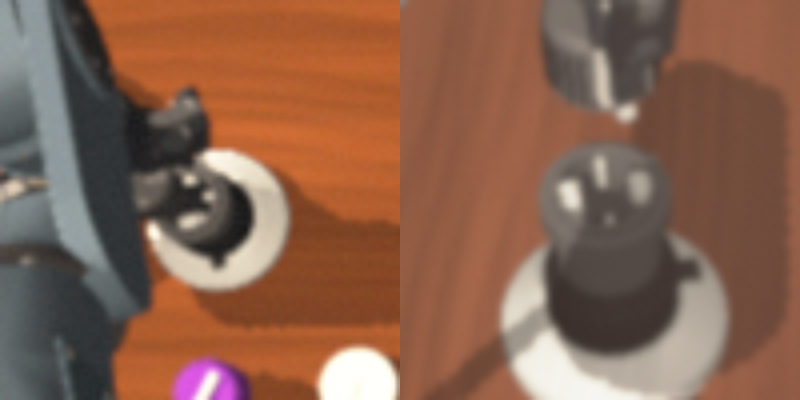

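The cap is off and held. Its stub hangs at (620,110), and the torch's mouth is open below at (605,190). The cap's top is at about 0.226, so its underside is about 0.185, roughly 8 cm above the rim. Handing in.

Run:
```python
from h import *
C=clouds(False)
for xy in [(.606,-.277),(.455,-.298),(.455,-.237)]:
  for n,q in near(C,xy,.025,.015,.09).items():
    if len(q): print(n,np.round((q.max(0)+q.min(0))/2,3))
print(manip.sign_off())
```

```text
top [ 0.599 -0.269  0.038]
top [ 0.453 -0.293  0.044]
top [ 0.453 -0.234  0.042]
side [ 0.453 -0.225  0.046]
the job is handed in; nothing more can be done
None
```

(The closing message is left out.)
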